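# Press the keyed shaft home in the hub on its pallet

### The arm

A 6-joint arm with a two-finger parallel gripper is mounted at the origin on the work surface; the furniture and walls round the work are solid. World frame = base frame: x ahead of the robot, y to its left, z up, the work surface at z = 0. Lengths are in m, angles in rad, forces in N, time in s.
With the tool pointing down it reaches from about 0.375 to 0.9 m from the base axis. Payload 3.1 kg.
Tool frame: the origin (TCP) lies at the very end of the fingers, on their centre line; the grasp point (between the pads) lies 19 mm behind it; z points along the fingers, y is the direction in which the jaws open and shut (so a half turn about z gives the same grasp; the last joint's range is limited). The gripper opens to 87 mm and grips with 3 to 60 N. Pads are 19 mm wide; open, the fingers measure 117 mm over their backs; the gripper's body (75 mm by 190 mm) begins 51 mm behind the grasp point.
Start: joints at [1.062, 0.527, 1.433, -0, 1.181, -0.178], TCP at [0.203, 0.591, 0.223] pointing down, gripper open.
Joint ranges: [-3.08, 3.08], [-0.75, 2.2], [0.22, 2.44], [-1.43, 4.57], [0, 2.65], [-2.85, 2.85]. Speed limits (rad/s): [2.79, 2.79, 3.14, 3.14, 3.14, 3.14].

### API

Orientations are given as a 3x3 rotation matrix whose columns are the frame's x, y, z axes.
In Python, from station import manip gives the robot as it stands.
- The arm moves only by the tool move_arm, never from a script. Its argument "deltas" is a list of rows, each a list of 3 entries, a list of its own where there are three numbers: the turn, a rotation vector about the tool's x, y, z in rad, then the shift along the tool's x, y, z in mm, then the finger opening in mm, from 0 to 87. A call has 1 to 12 rows; each row shifts and turns the commanded pose from where the row before left it, along the tool's axes as they then stand; what a row does not reach is not made up. A row lasts 1/8 s, in which the tool goes at most 62.5 mm and 10.7 degrees, less where a joint would pass 70% of its speed; a pose out of reach is approached as far as the arm can. A call with a gripper value outside its range is refused whole. The fingers move at their own pace and stop on an object; "grip_force" is the grip in N (left out, the last holds). Time passes only in rows, so rows that do not move let the fingers close. It gives the time, the measured TCP pose, the force and the opening at its end, in the units of the state.
- manip.sense(): the state, without advancing time (a new reading comes with each control period).
- manip.read_camera(name): name is "scene" or "top" or "wrist"; returns a dict with "frame" (384x512x3 uint8, red, green, blue), "range_z" (384x512 float32, m along the optical axis (not along the pixel's ray), 0 where there is no reading), "camera_matrix" (3x3 intrinsics, pixels), "world_to_cam" (4x4, takes a point from world to camera coordinates). Camera axes: x right, y up, looking along -z (the intrinsics and any distortion apply to the point x, -y, -z); pixel columns grow to the right and rows downward; lengths in m; the calibration is good to about 2 mm. A picture is of the moment at which its call begins.
- manip.hand_in(): hands the job in, once; it reports no verdict.
The state is a dict: "time_s": time; "joints": joint angles; "joint_vel": joint speeds; "joint_efforts": joint torques, N m; "tool_pos": TCP position; "eef_rot": TCP orientation; "force": force on the tool from outside, world axes, zero at the start; "torque": the same for the moment, N m; "gripper_width": opening from 0.0 (shut) to 1.0 (fully open).
Only numpy, scipy, OpenCV 4.12 (cv2) and the standard library are available. Lean on these libraries where they do the work, as an engineer would, in place of code of your own. Each camera call takes 0.05 s, during which the arm holds its last target. There are 200 camera calls.

### The job

Push the pallet that carries the coupling hub along the rollers until it is fully up against the end stop of the bay. Then take the shaft that has a single key out of the stand, leaving the shaft with two keys standing there, and push it into the hub with its key turned into the keyway, on against the spring until its shoulder sits on the hub face. Finish while still gripping the shaft and pressing it fully home, because the spring lifts it out again if it is let go.

Things in the scene. Friction and masses are not known exactly. Their poses are not given: they have to be found in the camera images.
- track: Fixed roller track, 420 mm long, 150 mm wide. Side rails 104 mm apart, tops 56 mm above the bench (68 in the bay); 10 free steel rollers between, their tops 40 mm above the bench. Origin: centre of underside. x is the direction in which the pallet is pushed. The bay is the last third (stiffer rollers); a dark steel stop 70 mm high closes the +x end, the other end is open.
- bay (a point): Where hub_mouth lies when the pallet stands against the end stop: 137 mm from the track's origin along its x, 105 mm above the bench. Axes as the track.
- pallet: Loose grey pallet on the rollers, 130 mm along the track, 100 wide (2 mm play to each rail), 15 thick, about 1 kg with the hub and push plate fixed on it. Origin: centre of its underside, 65 mm from its front edge; x is the direction in which it is pushed.
- hub_mouth (a point): Centre of the top face of the steel hub on the pallet, 105 mm above the bench. Hub 68 mm across, 84 mm flange at its foot. Bore 28.5 mm wide; keyway, open at the top, 11 mm wide, reaches 22.5 mm from the axis. Its x axis points from the hub axis to the keyway (in the push direction), z up.
- push_plate (a point): Middle of the top edge of the upright steel plate at the rear of the pallet, made for pushing: 12 mm thick along x, 70 wide along y, top 105 mm above the bench, 50 mm high above the pallet's deck. It stands 71 mm behind the hub axis; pushing its rear face moves the pallet in +x. Axes as the pallet.
- ejector (a joint): Travel in m of the round brass spring ejector in the bore, pressed downwards. 0: up, its top 26 mm below the hub face; 0.014 when the shaft is home. It pushes up with 5 N at 0 and 13 N when the shaft is home.
- shaft_center (a point): Centre of the steel shaft with ONE key, 95 mm tall, 0.3 kg, standing upright. From the bottom: journal 26 mm across, 40 long; shoulder 34 across, 10 high; grip 45 high with flats 26 apart facing +y and -y. This point is 47.5 mm above the bottom, 25 below the grip's middle. x points to the key, z up. A dark line on the top end points to the key.
- shaft_shoulder (a point): On the shaft's axis at the shoulder's underside, 40 mm above the bottom end; meets hub_mouth when home. Axes as shaft_center. The key is a dark bar 8 mm wide reaching 21 mm from the axis, from about 12 mm above the bottom end up through the shoulder (seen from above it stands out 4 mm), so the bare end enters the bore before the key meets the hub face.
- other_shaft_center (a point): Centre of the other shaft, the same but with TWO keys on opposite sides (+x and -x), which does not fit the hub; it stays standing in the stand.
- stand: Fixed aluminium block 200 x 80 x 20 mm with two round pockets 28 mm wide, 11 deep, 60 mm either side of its middle along x, in which the shafts stand, keys just above the block, turned differently each time. Which shaft is in which pocket varies. Origin: centre of underside.
Things that resemble listed ones, but are neither listed nor needed, are in the scene too. What is shaped like the part that bears shaft_center but purple is not meant.

How it is judged:
By the outcome, as a careful person would: the job done as asked, in the order asked, and still so for the second after the job is handed in, while the arm keeps its last pose, push and grip.
It also fails if it takes over 58 s, if anything falls off the work surface, if the arm or the gripper's body presses on something with over 40 N, if the wrist force passes 120 N, or if a joint passes its speed limit or range.

## Working session

There is one attempt and no reset: what is moved stays moved. The work goes in short steps, Python scripts to look and compute and a tool call to move; the robot and the scene stay as the last step left them, time stands still between calls to the robot, and variables do not carry over. Pictures are saved under pics/ and viewed, about 8 in all and at most 12, crops included, and the job is handed in when it is done.

Besides the shell and the picture viewer there is one more tool, called after ">>>" by a JSON object that holds its "method" and its "body". move_arm: Moves the arm, as the interface text tells. Its arguments: {"type":"object","properties":{"deltas":{"type":"array","items":{"type":"array"}},"grip_force":{"type":"number"}},"required":["deltas"]}

```bash
ls; mkdir -p pics
cat > h.py <<'E'
import numpy as np, cv2
from station import manip
def cam(n):
    c=manip.read_camera(n); c['K']=np.array(c['camera_matrix']); c['T']=np.array(c['world_to_cam']); return c
def pts(c):
    K=c['K'];z=c['range_z'];h,w=z.shape
    u,v=np.meshgrid(np.arange(w),np.arange(h))
    P=np.stack([(u-K[0,2])/K[0,0]*z,-(v-K[1,2])/K[1,1]*z,-z],-1)
    Ti=np.linalg.inv(c['T']); W=P@Ti[:3,:3].T+Ti[:3,3]; W[z==0]=np.nan; return W
def ray(c,u,v,h):
    K=c['K'];d=np.array([(u-K[0,2])/K[0,0],-(v-K[1,2])/K[1,1],-1]);Ti=np.linalg.inv(c['T'])
    d=Ti[:3,:3]@d;o=Ti[:3,3];return o+d*(h-o[2])/d[2]
def proj(c,p):
    q=c['T']@np.append(p,1);K=c['K'];return K[0,0]*q[0]/-q[2]+K[0,2],-K[1,1]*q[1]/-q[2]+K[1,2]
E
python3 - <<'E'
from h import *
a=cam('top');b=cam('scene')
np.savez('c0.npz',top=a['frame'],topz=a['range_z'],sc=b['frame'],scz=b['range_z'],)
cv2.imwrite('pics/top.png',cv2.resize(a['frame'][:,:,::-1],(800,600),interpolation=cv2.INTER_CUBIC))
cv2.imwrite('pics/scene.png',cv2.resize(b['frame'][:,:,::-1],(800,600),interpolation=cv2.INTER_CUBIC))
for c in (a,b):
    print([k for k in c],c['K'],c['T'].round(3))
s=manip.sense();print(s)
E
```

```text
pics
['frame', 'range_z', 'camera_matrix', 'world_to_cam', 'K', 'T'] [[428.27000025   0.         256.6086237 ]
 [  0.         428.27000025 188.3200473 ]
 [  0.           0.           1.        ]] [[-0.002 -1.    -0.029 -0.034]
 [ 0.989 -0.007  0.147 -0.523]
 [-0.147 -0.028  0.989 -0.899]
 [ 0.     0.     0.     1.   ]]
['frame', 'range_z', 'camera_matrix', 'world_to_cam', 'K', 'T'] [[432.7870351    0.         247.24372237]
 [  0.         432.7870351  194.78634862]
 [  0.           0.           1.        ]] [[-0.862 -0.506  0.02   0.431]
 [ 0.403 -0.662  0.633 -0.308]
 [-0.307  0.554  0.774 -0.913]
 [ 0.     0.     0.     1.   ]]
{'time_s': 0.1, 'joints': array([ 1.06146541e+00,  5.28380764e-01,  1.43377843e+00, -1.16445296e-05,
        1.18139114e+00, -1.78513765e-01]), 'joint_vel': array([-0.00106403, -0.0022401 , -0.00346145, -0.00051645, -0.00079873,
       -0.00031118]), 'joint_efforts': array([-9.50474750e-04, -4.40989208e+01, -1.77151537e+01,  6.34275028e-02,
        5.33801015e-02, -4.48185403e-05]), 'tool_pos': array([0.20266635, 0.59053082, 0.22166348]), 'eef_rot': array([[-9.45778516e-01,  3.24810877e-01, -9.45144652e-04],
       [ 3.24812077e-01,  9.45777022e-01, -1.71444372e-03],
       [ 3.37026127e-04, -1.92847843e-03, -9.99998084e-01]]), 'force': array([ 0.28542237,  0.21970908, -0.61092062]), 'torque': array([-0.01328883, -0.06409466,  0.0273782 ]), 'gripper_width': 1.00250401605492}
```

View pics/top.png

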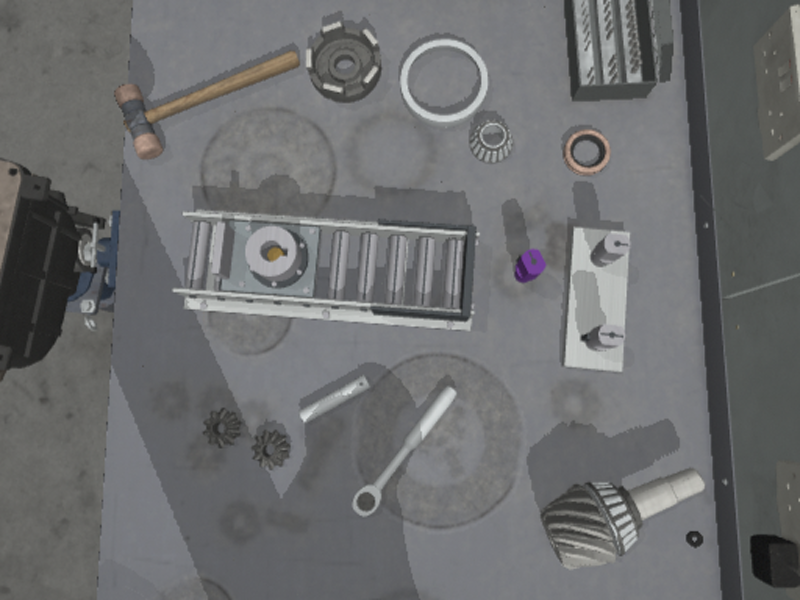

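View pics/scene.png

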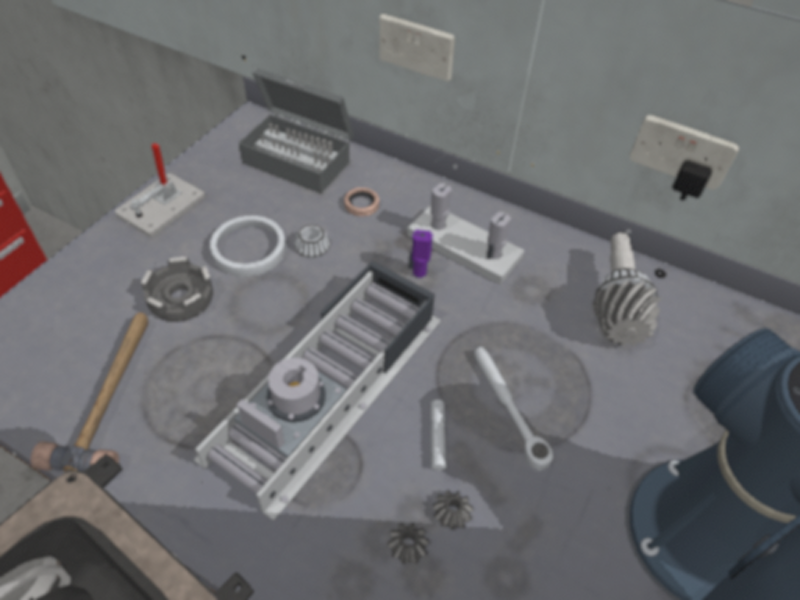

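The top view (800x600) shows the track with the pallet at (270,255) and the stop at its right end, around (465,270). The stand at (598,300) holds shafts at (612,243) and (605,337). The purple decoy is at (530,265). Next I'll measure from depth and enlarge the shafts.

Run:
```python
from h import *
a=cam('top');b=cam('scene')
W=pts(a); S=.64
def reg(W,x0,x1,y0,y1,z0,z1):
    return (W[...,0]>x0)&(W[...,0]<x1)&(W[...,1]>y0)&(W[...,1]<y1)&(W[...,2]>z0)&(W[...,2]<z1)
def px(u,v): 
    u=int(u*S);v=int(v*S); return W[v,u].round(3)
for n,(u,v) in dict(hub=(262,240),plate=(219,248),deck=(310,270),shA=(612,243),shB=(607,335),stand=(590,290),stop=(466,250),railbay=(430,222),rail=(250,215),rail2=(250,297),purple=(533,258)).items(): print(n,px(u,v))
for W_,c in ((W,a),(pts(b),b)):
    for sh in ((612,243),(607,335)):
        p=px(*sh)
        m=reg(W_,p[0]-.035,p[0]+.035,p[1]-.035,p[1]+.035,.095,.115)
        q=W_[m]; print('shaft',m.sum(),np.nanmedian(q,0).round(4), np.nanmin(q,0).round(4),np.nanmax(q,0).round(4))
    p=px(262,240)
    m=reg(W_,p[0]-.06,p[0]+.06,p[1]-.06,p[1]+.055,.095,.115); q=W_[m]
    print('hub+plate',m.sum(),q.min(0).round(4),q.max(0).round(4))
    (cx,cy),r=cv2.minEnclosingCircle((q[q[:,1]<p[1]+.08][:,:2]*1000).astype(np.float32)); print(cx,cy,r)
    m=reg(W_,p[0]-.1,p[0]+.1,p[1]-.3,p[1]+.2,.048,.075)
    r=cv2.minAreaRect((W_[m][:,:2]*1000).astype(np.float32));print('track',r)
    m=reg(W_,.3,.7,-.35,-.1,.014,.026)
    r=cv2.minAreaRect((W_[m][:,:2]*1000).astype(np.float32));print('stand',r)
ca=a['frame'][135:245,350:415]; 
ua,va=proj(b,[0.5,-.2,.1])
print(ua,va)
cb=b['frame'][110:180,255:340]
A=cv2.resize(ca,None,fx=5.4,fy=5.4,interpolation=cv2.INTER_CUBIC);B=cv2.resize(cb,None,fx=5,fy=5,interpolation=cv2.INTER_CUBIC)
o=np.zeros((600,800,3),np.uint8);o[:A.shape[0],:A.shape[1]]=A;o[:B.shape[0],A.shape[1]+5:A.shape[1]+5+B.shape[1]]=B
cv2.imwrite('pics/crop.png',o[:,:,::-1])
```

```text
hub [0.589 0.148 0.104]
plate [0.578 0.203 0.106]
deck [0.558 0.091 0.054]
shA [ 0.58  -0.312  0.106]
shB [ 0.46  -0.301  0.103]
stand [ 0.532 -0.303  0.018]
stop [ 0.579 -0.125  0.068]
railbay [ 0.637 -0.078 -0.   ]
rail [0.651 0.189 0.004]
rail2 [0.518 0.172 0.056]
purple [ 0.562 -0.211  0.097]
shaft 206 [ 0.5781 -0.3184  0.104 ] [ 0.5639 -0.3349  0.0961] [ 0.5935 -0.3016  0.1079]
shaft 217 [ 0.4596 -0.3054  0.104 ] [ 0.4457 -0.3227  0.0951] [ 0.4721 -0.2888  0.109 ]
hub+plate 823 [0.5387 0.1007 0.0952] [0.6129 0.203  0.1093]
578.3247680664062 156.7811737060547 56.734073638916016
track ((567.1755981445312, 68.68505859375), (418.3629455566406, 126.46643829345703), 85.36848449707031)
stand ((496.2320251464844, -224.87078857421875), (246.72994995117188, 252.48793029785156), 1.2507750988006592)
shaft 104 [ 0.5753 -0.316   0.1047] [ 0.5629 -0.3358  0.0951] [ 0.5899 -0.2999  0.1082]
shaft 113 [ 0.4567 -0.3029  0.1046] [ 0.4434 -0.3247  0.0954] [ 0.4723 -0.287   0.1085]
hub+plate 705 [0.5373 0.1002 0.095 ] [0.6109 0.203  0.11  ]
575.6888427734375 156.34112548828125 56.56758117675781
track ((564.8493041992188, 71.48757934570312), (415.8592224121094, 127.92363739013672), 85.97398376464844)
stand ((496.66632080078125, -224.9612579345703), (249.4801483154297, 250.58779907226562), 0.305260568857193)
287.6213831246811 159.99184293228603
```

View pics/crop.png

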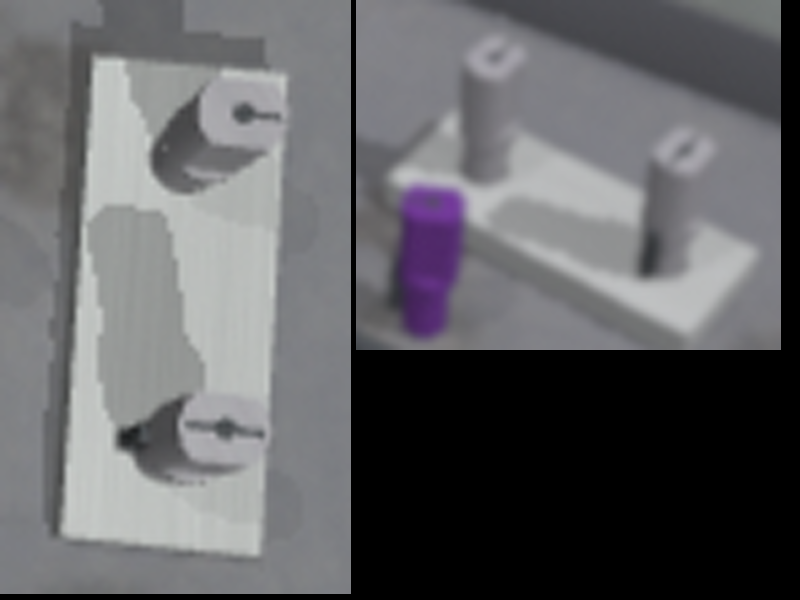

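The enlarged crop settles which shaft is meant:
- **Upper shaft:** top at crop (245,112), world about (0.577,-0.317). It has one line from the centre to the edge, so it is the single-key shaft, with its key towards -y.
- **Lower shaft:** crop (225,428). Its line runs across both sides and a key is visible, so it has two keys and stays.
- **Purple one:** decoy.

Turning the tool so its y axis lies across the track.

>>> {"method": "move_arm", "body": {"deltas": [[[0, 0, 0.164], [0, 0, 0], 30], [[0, 0, 0.164], [0, 0, 0], 30], [[0, 0, 0.164], [0, 0, 0], 30], [[0, 0, 0.164], [0, 0, 0], 30], [[0, 0, 0.164], [0, 0, 0], 30], [[0, 0, 0.164], [0, 0, 0], 30], [[0, 0, 0.164], [0, 0, 0], 30], [[0, 0, 0.164], [0, 0, 0], 30]]}}

```text
time_s: 1.2
tool_pos: [0.2028, 0.5909, 0.2223]
eef_rot: [[0.077, 0.997, -0.0], [0.997, -0.077, -0.001], [-0.001, -0.0, -1.0]]
force: [0.1, -0.5, -0.2]
gripper_width: 0.35
```

Run:
```python
from h import *
for n in ('top','scene'):
    c=cam(n);W=pts(c).reshape(-1,3);W=W[~np.isnan(W[:,0])]
    def sel(x0,x1,y0,y1,z0,z1): return W[(W[:,0]>x0)&(W[:,0]<x1)&(W[:,1]>y0)&(W[:,1]<y1)&(W[:,2]>z0)&(W[:,2]<z1)]
    # rails: lines at z~.056 near x .63 and .51
    for (x0,x1) in ((.60,.66),(.48,.54)):
        q=sel(x0,x1,-.1,.27,.050,.074); f=cv2.fitLine(q[:,:2].astype(np.float32),cv2.DIST_HUBER,0,.01,.01).ravel()
        print(n,'rail',len(q),f.round(4),np.degrees(np.arctan2(f[1],f[0])).round(2), 'x at y=.07',(f[2]+(.07-f[3])*f[0]/f[1]).round(4), q[:,1].min().round(3),q[:,1].max().round(3))
    q=sel(.53,.63,.1,.185,.1,.109);(x,y),r=cv2.minEnclosingCircle((q[:,:2]*1000).astype(np.float32));print('hub',len(q),x,y,r)
    q=sel(.53,.63,.19,.23,.1,.109);print('plate',len(q),cv2.minAreaRect((q[:,:2]*1000).astype(np.float32)), q[:,1].max())
    q=sel(.52,.61,-.14,-.08,.062,.075);print('stop',len(q),cv2.minAreaRect((q[:,:2]*1000).astype(np.float32)))
    q=sel(.40,.65,-.38,-.23,.014,.026);print('stand',cv2.minAreaRect((q[:,:2]*1000).astype(np.float32)))
s=manip.sense();print(s['tool_pos'],s['eef_rot'].round(3),s['joints'].round(3))
```

```text
top rail 1081 [0.0466 0.9989 0.6214 0.0997] 87.33 x at y=.07 0.62 -0.099 0.27
top rail 1094 [0.123  0.9924 0.5141 0.0639] 82.94 x at y=.07 0.5149 -0.099 0.269
hub 683 572.7018432617188 134.91065979003906 34.5318603515625
plate 201 ((578.5023803710938, 205.39122009277344), (12.622164726257324, 68.99114227294922), 85.9552993774414) 0.21347936612051208
stop 244 ((565.1507568359375, -129.47850036621094), (12.809280395507812, 90.16258239746094), 85.87752532958984)
stand ((519.4141845703125, -312.704833984375), (81.40599822998047, 200.79640197753906), 84.19436645507812)
scene rail 729 [0.0666 0.9978 0.6201 0.0603] 86.18 x at y=.07 0.6207 -0.1 0.27
scene rail 1098 [0.1333 0.9911 0.5193 0.1228] 82.34 x at y=.07 0.5122 -0.1 0.269
hub 589 571.7382202148438 134.84251403808594 34.8349723815918
plate 192 ((577.1946411132812, 205.69561767578125), (13.42215633392334, 69.9833755493164), 84.4819564819336) 0.2144866823708318
stop 190 ((571.977294921875, -127.0394058227539), (96.6103286743164, 46.2593879699707), 19.507049560546875)
stand ((517.3336181640625, -313.1259765625), (84.43746948242188, 201.30111694335938), 84.00247955322266)
[0.2028777  0.59096126 0.2223141 ] [[ 0.072  0.997 -0.   ]
 [ 0.997 -0.072 -0.   ]
 [-0.    -0.    -1.   ]] [1.061 0.528 1.433 0.    1.181 1.133]
```

Hub centre is (0.572,0.135), plate centre (0.578,0.2055), push direction about (-0.075,-0.997). These sizes and the 71 mm spacing match what's given. Moving behind the plate.

>>> {"method": "move_arm", "body": {"deltas": [[[0, 0, 0], [-31.8, 40.2, 0], 30], [[0, 0, 0], [-31.8, 40.2, 0], 30], [[0, 0, 0], [-31.8, 40.2, 0], 30], [[0, 0, 0], [-31.8, 40.2, 0], 30], [[0, 0, 0], [-31.8, 40.2, 0], 30], [[0, 0, 0], [-31.8, 40.2, 0], 30], [[0, 0, 0], [-31.8, 40.2, 0], 30], [[0, 0, 0], [-31.8, 40.2, 0], 30], [[0, 0, 0], [-31.8, 40.2, 0], 30], [[0, 0, 0], [-31.8, 40.2, 0], 30], [[0, 0, 0], [0, 0, 0], 30], [[0, 0, 0], [0, 0, 0], 30]]}}

```text
time_s: 2.8
tool_pos: [0.5804, 0.245, 0.2221]
eef_rot: [[0.071, 0.997, -0.002], [0.997, -0.071, 0.0], [0.0, -0.002, -1.0]]
force: [-1.2, 0.6, -0.2]
gripper_width: 0.347
```

Run:
```python
from h import *
c=cam('wrist');cv2.imwrite('pics/w1.png',c['frame'][:,:,::-1])
s=manip.sense();Ti=np.linalg.inv(c['T']);R=s['eef_rot'];print(s['tool_pos'],'cam in tool',(R.T@(Ti[:3,3]-s['tool_pos'])).round(4),(R.T@Ti[:3,:3]).round(3),c['K'])
print(proj(c,s['tool_pos']))
W=pts(c)
m=(W[...,2]>.09)&(W[...,2]<.115);print(m.sum(),np.nanmin(W[m],0),np.nanmax(W[m],0))
```

```text
[0.57992354 0.24554127 0.2222429 ] cam in tool [ 0.0697  0.0002 -0.1624] [[-0.     0.967  0.254]
 [ 1.     0.     0.   ]
 [ 0.     0.254 -0.967]] [[275.12723899   0.         251.8002902 ]
 [  0.         275.12723899 192.07648545]
 [  0.           0.           1.        ]]
(np.float64(251.56808671874643), np.float64(233.2045172928806))
1805 [0.53978274 0.11377028 0.09005069] [0.61366375 0.21526395 0.10735444]
```

View pics/w1.png

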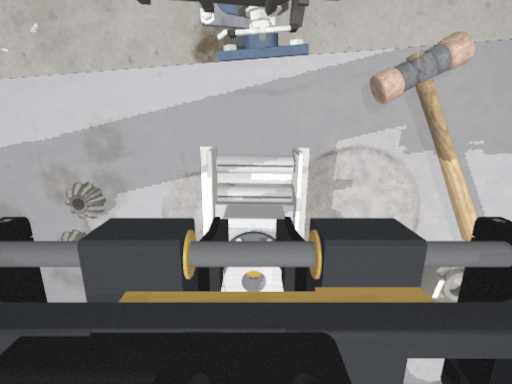

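The wrist camera sits on the tool's +x side, and the fingers are aligned with the plate. Lowering behind the plate.

>>> {"method": "move_arm", "body": {"deltas": [[[0, 0, 0], [0, 0, 40], 30], [[0, 0, 0], [0, 0, 40], 30], [[0, 0, 0], [0, 0, 40], 30], [[0, 0, 0], [0, 0, 27], 30], [[0, 0, 0], [0, 0, 0], 30], [[0, 0, 0], [-12, 0, 0], 30], [[0, 0, 0], [-8, 0, 0], 30], [[0, 0, 0], [-8, 0, 0], 30], [[0, 0, 0], [-10, 0, 0], 30], [[0, 0, 0], [-12, 0, 0], 30]]}}

```text
time_s: 4.1
tool_pos: [0.5779, 0.1947, 0.0761]
eef_rot: [[0.072, 0.997, 0.001], [0.997, -0.072, 0.001], [0.001, 0.001, -1.0]]
force: [-0.1, 2.8, 2.8]
gripper_width: 0.345
```

>>> {"method": "move_arm", "body": {"deltas": [[[0, 0, 0], [-12, 0, 0], 30], [[0, 0, 0], [-12, 0, 0], 30], [[0, 0, 0], [-12, 0, 0], 30], [[0, 0, 0], [-12, 0, 0], 30], [[0, 0, 0], [-12, 0, 0], 30], [[0, 0, 0], [-12, 0, 0], 30], [[0, 0, 0], [-12, 0, 0], 30], [[0, 0, 0], [-12, 0, 0], 30], [[0, 0, 0], [-12, 0, 0], 30], [[0, 0, 0], [-12, 0, 0], 30]]}}

```text
time_s: 5.35
tool_pos: [0.568, 0.0748, 0.0753]
eef_rot: [[0.072, 0.997, -0.002], [0.997, -0.072, 0.0], [0.0, -0.002, -1.0]]
force: [-1.8, 2.4, 1.3]
gripper_width: 0.345
```

>>> {"method": "move_arm", "body": {"deltas": [[[0, 0, 0], [-8, 0, 0], 30], [[0, 0, 0], [-8, 0, 0], 30], [[0, 0, 0], [-8, 0, 0], 30], [[0, 0, 0], [-6, 0, 0], 30], [[0, 0, 0], [-4, 0, 0], 30], [[0, 0, 0], [-3, 0, 0], 30], [[0, 0, 0], [-3, 0, 0], 30], [[0, 0, 0], [-2, 0, 0], 30]]}}

```text
time_s: 6.35
tool_pos: [0.566, 0.0333, 0.0756]
eef_rot: [[0.072, 0.997, 0.001], [0.997, -0.072, -0.0], [-0.0, 0.001, -1.0]]
force: [-1.4, 3.3, -0.2]
gripper_width: 0.345
```

>>> {"method": "move_arm", "body": {"deltas": [[[0, 0, 0], [-1.5, 0, 0], 30], [[0, 0, 0], [-1.5, 0, 0], 30], [[0, 0, 0], [-1, 0, 0], 30]]}}

```text
time_s: 6.72
tool_pos: [0.5657, 0.0296, 0.0755]
eef_rot: [[0.072, 0.997, 0.0], [0.997, -0.072, 0.0], [0.0, 0.0, -1.0]]
force: [-0.3, 2.7, -1.7]
gripper_width: 0.35
```

>>> {"method": "move_arm", "body": {"deltas": [[[0, 0, 0], [-1.5, 0, 0], 30], [[0, 0, 0], [-1.5, 0, 0], 30], [[0, 0, 0], [-1, 0, 0], 30]]}}

```text
time_s: 7.1
tool_pos: [0.5653, 0.0254, 0.0756]
eef_rot: [[0.072, 0.997, 0.0], [0.997, -0.072, -0.0], [-0.0, 0.0, -1.0]]
force: [-1.0, 2.5, -1.2]
gripper_width: 0.345
```

>>> {"method": "move_arm", "body": {"deltas": [[[0, 0, 0], [-1.5, 0, 0], 30], [[0, 0, 0], [-1, 0, 0], 30], [[0, 0, 0], [-1, 0, 0], 30]]}}

```text
time_s: 7.48
tool_pos: [0.565, 0.022, 0.0756]
eef_rot: [[0.072, 0.997, 0.0], [0.997, -0.072, -0.0], [-0.0, 0.0, -1.0]]
force: [0.2, 3.5, -2.6]
gripper_width: 0.344
```

>>> {"method": "move_arm", "body": {"deltas": [[[0, 0, 0], [-1.5, 0, 0], 30], [[0, 0, 0], [-1, 0, 0], 30], [[0, 0, 0], [-1, 0, 0], 30]]}}

```text
time_s: 7.85
tool_pos: [0.5647, 0.0202, 0.0756]
eef_rot: [[0.074, 0.997, 0.0], [0.997, -0.074, 0.003], [0.003, 0.0, -1.0]]
force: [0.4, 10.6, -0.2]
gripper_width: 0.348
```

Run:
```python
from h import *
for n in ('top','scene'):
    c=cam(n);W=pts(c).reshape(-1,3);W=W[~np.isnan(W[:,0])]
    def sel(x0,x1,y0,y1,z0,z1): return W[(W[:,0]>x0)&(W[:,0]<x1)&(W[:,1]>y0)&(W[:,1]<y1)&(W[:,2]>z0)&(W[:,2]<z1)]
    q=sel(.51,.61,-.115,-.01,.1,.109)
    if len(q): (x,y),r=cv2.minEnclosingCircle((q[:,:2]*1000).astype(np.float32));print('hub',len(q),x,y,r)
    q=sel(.53,.60,-.14,-.10,.064,.075); print('stop top y',len(q),np.percentile(q[:,1],[2,98]) if len(q) else 0)
    q=sel(.53,.60,-.13,-.08,.050,.060); print('deck front y',len(q),np.percentile(q[:,1],[1,5,50]) if len(q) else 0)
    f=c['frame']; u,v=map(int,proj(c,[.565,-.07,.09])); cr=f[max(v-60,0):v+60,max(u-80,0):u+80]; cv2.imwrite(f'pics/p_{n}.png',cv2.resize(cr,None,fx=5,fy=5,interpolation=cv2.INTER_CUBIC)[:,:,::-1])
```

```text
hub 691 556.2376708984375 -67.7325668334961 34.14833068847656
stop top y 208 [-0.13608112 -0.10162172]
deck front y 289 [-0.12437424 -0.12226131 -0.11331256]
hub 116 545.9410400390625 -83.69710540771484 25.82850456237793
stop top y 67 [-0.13576375 -0.12140538]
deck front y 20 [-0.1264166  -0.12550797 -0.11928968]
```

View pics/p_scene.png

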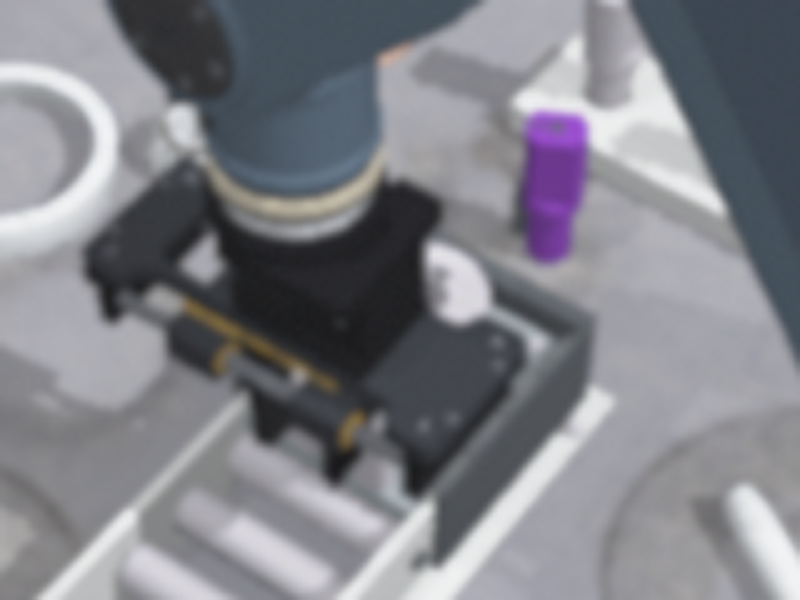

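The pallet is near the stop and the hub's white edge shows at (460,285). Force has risen to 10.6 N. I'll push a little more to confirm the stop is hard.

>>> {"method": "move_arm", "body": {"deltas": [[[0, 0, 0], [-1, 0, 0], 30], [[0, 0, 0], [-1, 0, 0], 30], [[0, 0, 0], [0, 0, 0], 30]]}}

```text
time_s: 8.32
tool_pos: [0.5647, 0.02, 0.0759]
eef_rot: [[0.075, 0.997, 0.001], [0.997, -0.075, 0.006], [0.006, 0.0, -1.0]]
force: [1.2, 14.9, 0.2]
gripper_width: 0.343
```

The tool does not move at 15 N, so the pallet is up against the stop. Retreating, lifting, then viewing the hub from beyond it at the height I'll also use for the shaft.

>>> {"method": "move_arm", "body": {"deltas": [[[0, 0, 0], [10, 0, 0], 50], [[0, 0, 0], [8, 0, 0], 50], [[0, 0, 0], [0, 0, -50], 50], [[0, 0, 0], [0, 0, -54], 50], [[0, 0, 0], [-40, -1, 0], 50], [[0, 0, 0], [-50, -1, 0], 50], [[0, 0, 0], [-50, -1, 0], 50], [[0, 0, 0], [-30, 0, 0], 50], [[0, 0, 0], [0, 0, 0], 50], [[0, 0, 0], [0, 0, 0], 50], [[0, 0, 0], [0, 0, 0], 50]]}}

```text
time_s: 9.7
tool_pos: [0.5506, -0.1336, 0.1795]
eef_rot: [[0.07, 0.998, -0.0], [0.998, -0.07, 0.0], [0.0, -0.0, -1.0]]
force: [0.7, 0.2, -0.4]
gripper_width: 0.574
```

```bash
cat > look.py <<'E'
from h import *
import sys,pickle
s=manip.sense();c=cam('wrist');c['s']=s
pickle.dump({k:c[k] for k in('frame','range_z','K','T','s')},open(sys.argv[1]+'.pkl','wb'))
W=pts(c);R=s['eef_rot'];t=s['tool_pos'];print(t.round(4),R.round(4).tolist(),s['force'].round(1))
m=((W[...,2]>.096)&(W[...,2]<.112)).astype(np.uint8); m[225:]=0
n,l,st,ce=cv2.connectedComponentsWithStats(m)
for i in range(1,n):
    if st[i,4]<60: continue
    q=W[l==i];(x,y),r=cv2.minEnclosingCircle((q[:,:2]*1000).astype(np.float32));d=R.T@(np.array([x,y,t[2]*1000])/1000-t)
    print(st[i],'ctr mm',round(x,1),round(y,1),'r',round(r,1),'tool',(d*1000).round(1),'z',np.median(q[:,2]).round(4))
u,v=int(sys.argv[2]),int(sys.argv[3])
cr=c['frame'][max(v-60,0):v+60,max(u-80,0):u+80];cv2.imwrite(f'pics/{sys.argv[1]}.png',cv2.resize(cr,None,fx=5,fy=5,interpolation=cv2.INTER_CUBIC)[:,:,::-1])
E
python3 look.py hub 252 120
```

```text
[ 0.5506 -0.1336  0.1795] [[0.0703, 0.9975, -0.0004], [0.9975, -0.0703, 0.0002], [0.0002, -0.0004, -1.0]] [ 0.7  0.2 -0.4]
[ 211   21   90   21 1765] ctr mm 562.6 2.2 r 34.8 tool [136.3   2.5   0. ] z 0.1052
[ 214   81   81   84 4357] ctr mm 556.7 -67.1 r 34.1 tool [66.7  1.4  0. ] z 0.1053
```

View pics/hub.png

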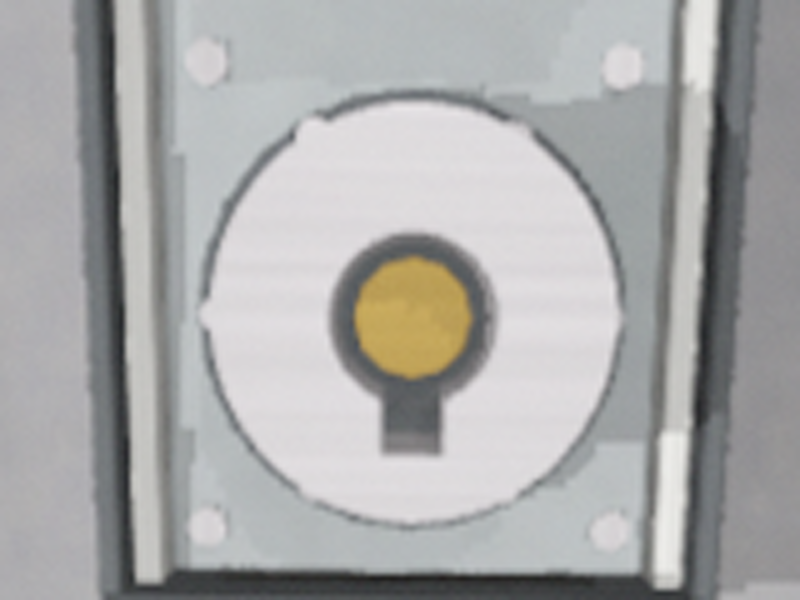

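The hub is centred at crop (413,318) with the keyway straight down, along tool -x. The deck edge touches the dark stop at row 572. Now the same view of the shaft.

>>> {"method": "move_arm", "body": {"deltas": [[[0, 0, 0], [-40, 7, 0], 50], [[0, 0, 0], [-50, 8, 0], 50], [[0, 0, 0], [-50, 8, 0], 50], [[0, 0, 0], [-50, 8, 0], 50], [[0, 0, 0], [-40, 5, 0], 50], [[0, 0, 0], [-18, 2, 0], 50], [[0, 0, 0], [0, 0, 0], 50], [[0, 0, 0], [0, 0, 0], 50], [[0, 0, 0], [0, 0, 0], 50]]}}

```text
time_s: 10.88
tool_pos: [0.5709, -0.3829, 0.1796]
eef_rot: [[0.07, 0.998, -0.001], [0.998, -0.07, 0.001], [0.001, -0.001, -1.0]]
force: [0.6, 0.2, 0.2]
gripper_width: 0.576
```

```bash
python3 look.py shaft 252 120
```

```text
[ 0.5709 -0.3829  0.1796] [[0.0701, 0.9975, -0.0006], [0.9975, -0.0701, 0.0009], [0.0008, -0.0006, -1.0]] [0.6 0.2 0.2]
[  97  100   38   42 1306] ctr mm 459.8 -305.8 r 17.2 tool [ 6.910e+01 -1.162e+02  1.000e-01] z 0.1044
[ 241  106   33   42 1137] ctr mm 578.9 -318.7 r 17.0 tool [64.6  3.6  0.1] z 0.1045
```

View pics/shaft.png

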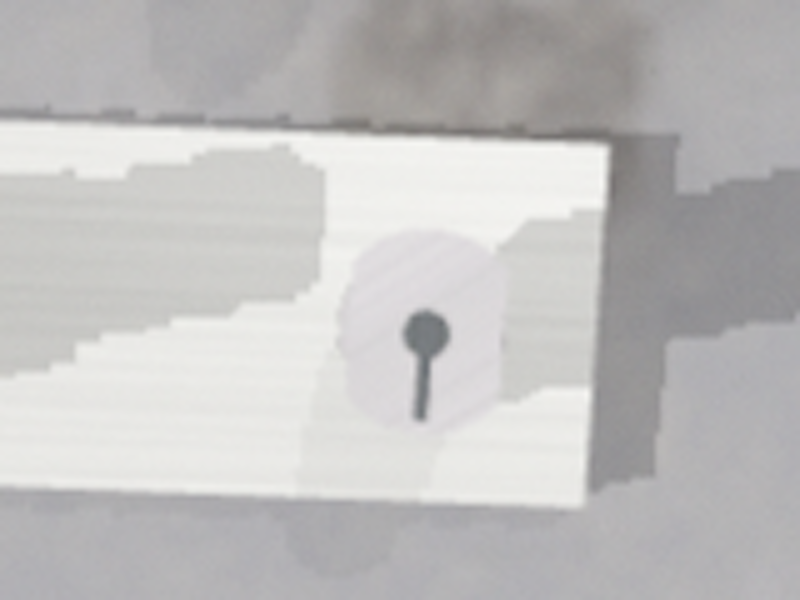

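The shaft top is at crop (425,333), with a single line to (420,418), about 3.4° off tool -x. That confirms it. Refining both centres from the two saved images.

Run:
```python
from h import *
import pickle
for n,h in(('hub',.105),('shaft',.104)):
    c=pickle.load(open(n+'.pkl','rb'));s=c['s'];R=s['eef_rot'];t=s['tool_pos']
    f=c['frame'].astype(int);g=f.mean(-1);W=pts(c)
    tl=lambda u,v:(R.T@(ray(c,u,v,h)-t)*1000).round(2)
    if n=='hub':
        m=((W[...,2]>.097)&(W[...,2]<.112)).astype(np.uint8);m[:78]=0;m[170:]=0;m[:,:205]=0;m[:,300:]=0
        # face incl. bright; fill
        k=max(cv2.findContours(m,0,cv2.CHAIN_APPROX_NONE)[0],key=cv2.contourArea)
        e=cv2.fitEllipse(cv2.convexHull(k));print('outer',e,tl(*e[0]))
        d=((g<150)&(m==0)|((f[...,0]-f[...,2])>50)).astype(np.uint8); d[:100]=0;d[155:]=0;d[:,:230]=0;d[:,280:]=0
        k=max(cv2.findContours(d,0,cv2.CHAIN_APPROX_NONE)[0],key=cv2.contourArea)[:,0]
        up=k[k[:,1]<132].astype(np.float32); # bore arc
        A=np.c_[2*up,np.ones(len(up))];x=np.linalg.lstsq(A,(up**2).sum(1),rcond=None)[0];print('bore',x[:2],np.sqrt(x[2]+x[0]**2+x[1]**2),tl(*x[:2]))
        lo=k[k[:,1]>141];print('keyway',lo.mean(0),lo.min(0),lo.max(0),tl(*((lo.min(0)+lo.max(0))/2)))
    else:
        d=(g<160).astype(np.uint8);d[:115]=0;d[147:]=0;d[:,:243]=0;d[:,272:]=0
        k=max(cv2.findContours(d,0,cv2.CHAIN_APPROX_NONE)[0],key=cv2.contourArea)
        m=np.zeros_like(d);cv2.drawContours(m,[k],-1,1,-1);v,u=np.nonzero(m)
        dot=v<132;w=160-g[v,u]+1;a=(u[dot].mean(),v[dot].mean());b=(np.average(u[v>136],weights=w[v>136]),v[v>136].mean())
        print('dot',a,'line',b,len(u),tl(*a),tl(*b))
        m=((W[...,2]>.097)&(W[...,2]<.112)).astype(np.uint8);m[:,:235]=0;m[:,280:]=0;m[170:]=0
        k=max(cv2.findContours(m,0,cv2.CHAIN_APPROX_NONE)[0],key=cv2.contourArea);r=cv2.minAreaRect(k);print(r,tl(*r[0]))
```

```text
outer ((253.9967498779297, 122.43038177490234), (81.20161437988281, 83.77556610107422), 2.729767322540283) [68.07  1.47 74.54]
bore [253.96376303 122.96621684] 15.833611847237473 [67.63  1.44 74.54]
keyway [254.11538462 146.96153846] [248 142] [259 150] [48.57  1.09 74.54]
dot (np.float64(256.87692307692305), np.float64(126.49230769230769)) line (np.float64(255.87915936952712), np.float64(139.64705882352942)) 93 [64.73  3.94 75.69] [53.82  3.14 75.68]
((256.690673828125, 126.44942474365234), (31.126768112182617, 41.23204803466797), 3.5763344764709473) [64.76  3.78 75.69]
```

>>> {"method": "move_arm", "body": {"deltas": [[[0, 0, 0.066], [0, 0, 0], 50], [[0, 0, 0], [30, -0.2, 0], 50], [[0, 0, 0], [34.8, -0.2, 0], 50], [[0, 0, 0], [0, 0, 0], 50], [[0, 0, 0], [0, 0, 30], 50], [[0, 0, 0], [0, 0, 35], 50], [[0, 0, 0], [0, 0, 30], 50], [[0, 0, 0], [0, 0, 20], 50], [[0, 0, 0], [0, 0, 0], 50], [[0, 0, 0], [0, 0, 0], 50]]}}

```text
time_s: 12.18
tool_pos: [0.58, -0.3211, 0.0656]
eef_rot: [[0.137, 0.991, 0.002], [0.991, -0.137, -0.001], [-0.001, 0.002, -1.0]]
force: [-0.6, -0.4, -0.6]
gripper_width: 0.576
```

>>> {"method": "move_arm", "body": {"deltas": [[[0, 0, 0], [0, 0, 0], 32], [[0, 0, 0], [0, 0, 0], 28], [[0, 0, 0], [0, 0, 0], 24], [[0, 0, 0], [0, 0, 0], 22]], "grip_force": 8}}

```text
time_s: 12.68
tool_pos: [0.5793, -0.3208, 0.0649]
eef_rot: [[0.138, 0.99, 0.0], [0.99, -0.138, -0.0], [-0.0, 0.0, -1.0]]
force: [-0.5, 0.8, 2.0]
gripper_width: 0.298
```

>>> {"method": "move_arm", "body": {"deltas": [[[0, 0, 0], [0, 0, 0], 20], [[0, 0, 0], [0, 0, 0], 20], [[0, 0, 0], [0, 0, -5], 20], [[0, 0, 0], [0, 0, -20], 20], [[0, 0, 0], [0, 0, -40], 20], [[0, 0, 0], [0, 0, -40], 20], [[0, 0, 0], [0, 0, -25], 20], [[0, 0, -0.049], [0, 0, 0], 20], [[0, 0, 0], [0, 0, 0], 20], [[0, 0, 0], [0, 0, 0], 20]], "grip_force": 45}}

```text
time_s: 13.92
tool_pos: [0.5786, -0.3201, 0.1943]
eef_rot: [[0.09, 0.996, -0.001], [0.996, -0.09, 0.001], [0.001, -0.001, -1.0]]
force: [0.1, -0.1, -3.6]
gripper_width: 0.292
```

Run:
```python
from h import *
s=manip.sense();t=s['tool_pos'];R=s['eef_rot'];print(t,R.round(4),s['force'],s['gripper_width']*87)
R0=np.array([[.0703,.9975],[.9975,-.0703]]);hub=np.array([.5506,-.1336])+R0@[.0677,.00145]
R1=np.array([[.0701,.9975],[.9975,-.0701]]);sh=np.array([.5709,-.3829])+R1@[.0647,.00385]
print('hub',hub,'shaft',sh)
Rg=np.array([[.138,.990],[.990,-.138]]);off=Rg.T@(sh-[.5793,-.3208]);print('axis in tool',off)
off[1]=0
target=hub-R[:2,:2]@off;print('target tcp',target,'move tool',R[:2,:2].T@(target-t[:2])*1000)
```

```text
[ 0.57860614 -0.32012686  0.19427456] [[ 0.0896  0.996  -0.0014]
 [ 0.996  -0.0896  0.0011]
 [ 0.001  -0.0015 -1.    ]] [ 0.10518301 -0.05234412 -3.60740677] 25.414241228292823
hub [ 0.55680568 -0.06617118] shaft [ 0.57927584 -0.31863164]
axis in tool [ 0.00214335 -0.00032315]
target tcp [ 0.55661373 -0.06830592] move tool [248.83937851 -44.4558708 ]
```

>>> {"method": "move_arm", "body": {"deltas": [[[0, 0, 0], [30, -5, 0], 20], [[0, 0, 0], [45, -8, 0], 20], [[0, 0, 0], [50, -9, 0], 20], [[0, 0, 0], [50, -9, 0], 20], [[0, 0, 0], [45, -8, 0], 20], [[0, 0, 0], [28.8, -5.5, 0], 20], [[0, 0, 0], [0, 0, 0], 20], [[0, 0, 0], [0, 0, 0], 20], [[0, 0, 0], [0, 0, 0], 20]]}}

```text
time_s: 15.05
tool_pos: [0.5573, -0.07, 0.1945]
eef_rot: [[0.09, 0.996, 0.0], [0.996, -0.09, -0.0], [-0.0, 0.0, -1.0]]
force: [-0.4, -1.0, -4.1]
gripper_width: 0.294
```

```bash
cat > rel.py <<'E'
from h import *
s=manip.sense();t=s['tool_pos'];R=s['eef_rot'];print(t.round(4),s['force'].round(1),s['torque'].round(2),'w',s['gripper_width']*87)
print('residual move tool',(R[:2,:2].T@(np.array([.5566,-.0683])-t[:2])*1000).round(2),'x-ax',R[:,0].round(4),'z-ax',R[:,2].round(4),'shoulder z',t[2]+.0649-.0649-.0649+.049)
E
python3 rel.py
```

```text
[ 0.5573 -0.07    0.1945] [-0.4 -1.  -4.1] [-0.14  0.05  0.01] w 25.5664322957626
residual move tool [ 1.63 -0.87] x-ax [ 9.030e-02  9.959e-01 -3.000e-04] z-ax [ 2.e-04 -4.e-04 -1.e+00] shoulder z 0.17856907877962275
```

>>> {"method": "move_arm", "body": {"deltas": [[[0, 0, 0], [1.6, -0.9, 0], 20], [[0, 0, 0], [0, 0, 14], 20], [[0, 0, 0], [0, 0, 14], 20], [[0, 0, 0], [0, 0, 0], 20], [[0, 0, 0], [0, 0, 0], 20], [[0, 0, 0], [0, 0, 0], 20]]}}

```text
time_s: 15.8
tool_pos: [0.5566, -0.0673, 0.1669]
eef_rot: [[0.089, 0.996, 0.001], [0.996, -0.089, -0.0], [-0.0, 0.001, -1.0]]
force: [0.1, -0.5, -4.8]
gripper_width: 0.297
```

```bash
python3 rel.py
```

```text
[ 0.5566 -0.0673  0.1669] [ 0.1 -0.5 -4.8] [-0.11  0.07  0.01] w 25.83539036533914
residual move tool [-1.01  0.04] x-ax [ 8.88e-02  9.96e-01 -2.00e-04] z-ax [ 9.e-04 -3.e-04 -1.e+00] shoulder z 0.15097825478901564
```

>>> {"method": "move_arm", "body": {"deltas": [[[0, 0, 0], [-0.7, 0, 0], 20], [[0, 0, 0], [0, 0, 3], 20], [[0, 0, 0], [0, 0, 3], 20], [[0, 0, 0], [0, 0, 2], 20], [[0, 0, 0], [0, 0, 2], 20], [[0, 0, 0], [0, 0, 0], 20]]}}

```text
time_s: 16.55
tool_pos: [0.5564, -0.068, 0.1564]
eef_rot: [[0.089, 0.996, 0.0], [0.996, -0.089, -0.0], [-0.0, 0.0, -1.0]]
force: [0.2, -0.0, -3.6]
gripper_width: 0.296
```

Run:
```python
from h import *
L=[]
for i in range(4):
    cam('top'); s=manip.sense(); L.append(np.r_[s['tool_pos']*1000,s['force'],s['torque']])
print(np.round(L,2)); R=s['eef_rot'];print(R[:2,:2].T@(np.array([556.6,-68.3])-np.mean(L,0)[:2]))
```

```text
[[ 5.5633e+02 -6.8010e+01  1.5643e+02  3.9000e-01 -9.8000e-01 -4.0300e+00
  -2.0000e-01 -3.0000e-02 -1.0000e-02]
 [ 5.5630e+02 -6.8010e+01  1.5647e+02  4.4000e-01 -7.1000e-01 -5.4900e+00
  -2.2000e-01 -5.0000e-02 -2.0000e-02]
 [ 5.5630e+02 -6.8010e+01  1.5652e+02  1.4000e-01 -7.8000e-01 -3.7300e+00
  -2.8000e-01 -1.0000e-02  1.0000e-02]
 [ 5.5631e+02 -6.8040e+01  1.5657e+02  5.5000e-01 -1.1500e+00 -3.8200e+00
  -2.6000e-01 -5.0000e-02 -1.0000e-02]]
[-0.2540958  0.3152128]
```

The bare end is already about 4 mm into the bore with no contact force. Continuing down past key entry.

>>> {"method": "move_arm", "body": {"deltas": [[[0, 0, 0], [-0.2, 0.2, 2], 20], [[0, 0, 0], [0, 0, 2], 20], [[0, 0, 0], [0, 0, 2], 20], [[0, 0, 0], [0, 0, 1.5], 20], [[0, 0, 0], [0, 0, 1.5], 20], [[0, 0, 0], [0, 0, 1.5], 20], [[0, 0, 0], [0, 0, 0], 20]]}}

```text
time_s: 17.62
tool_pos: [0.5563, -0.0681, 0.1459]
eef_rot: [[0.089, 0.996, -0.0], [0.996, -0.089, -0.0], [-0.0, -0.0, -1.0]]
force: [0.2, -0.6, -4.2]
gripper_width: 0.299
```

>>> {"method": "move_arm", "body": {"deltas": [[[0, 0, 0], [0, 0, 3], 20], [[0, 0, 0], [0, 0, 3], 20], [[0, 0, 0], [0, 0, 3], 20], [[0, 0, 0], [0, 0, 2], 20], [[0, 0, 0], [0, 0, 2], 20], [[0, 0, 0], [0, 0, 2], 20], [[0, 0, 0], [0, 0, 0], 20]], "grip_force": 55}}

```text
time_s: 18.5
tool_pos: [0.5564, -0.0681, 0.1314]
eef_rot: [[0.089, 0.996, 0.0], [0.996, -0.089, -0.0], [-0.0, 0.0, -1.0]]
force: [-0.7, 0.0, 2.8]
gripper_width: 0.295
```

>>> {"method": "move_arm", "body": {"deltas": [[[0, 0, 0], [0, 0, 2], 20], [[0, 0, 0], [0, 0, 2], 20], [[0, 0, 0], [0, 0, 2], 20], [[0, 0, 0], [0, 0, 2], 20], [[0, 0, 0], [0, 0, 0], 20]]}}

```text
time_s: 19.12
tool_pos: [0.5564, -0.0682, 0.1235]
eef_rot: [[0.089, 0.996, 0.0], [0.996, -0.089, -0.0], [-0.0, 0.0, -1.0]]
force: [-1.9, 0.5, 7.5]
gripper_width: 0.296
```

>>> {"method": "move_arm", "body": {"deltas": [[[0, 0, 0], [0, 0, 1], 20], [[0, 0, 0], [0, 0, 1], 20], [[0, 0, 0], [0, 0, 0.7], 20], [[0, 0, 0], [0, 0, 0], 20]], "grip_force": 60}}

```text
time_s: 19.62
tool_pos: [0.5564, -0.0681, 0.1211]
eef_rot: [[0.089, 0.996, 0.0], [0.996, -0.089, -0.0], [-0.0, 0.0, -1.0]]
force: [-2.6, 0.5, 9.1]
gripper_width: 0.296
```

>>> {"method": "move_arm", "body": {"deltas": [[[0, 0, 0], [0, 0, 0.7], 20], [[0, 0, 0], [0, 0, 0.7], 20], [[0, 0, 0], [0, 0, 0], 20]]}}

```text
time_s: 20.0
tool_pos: [0.5565, -0.0682, 0.1208]
eef_rot: [[0.089, 0.996, 0.001], [0.996, -0.089, -0.0], [-0.0, 0.001, -1.0]]
force: [-3.8, 0.6, 15.4]
gripper_width: 0.293
```

Motion stopped at z = 0.1208 (home predicted at 0.1209) and the force is rising. Pressing slightly more, then checking visually.

>>> {"method": "move_arm", "body": {"deltas": [[[0, 0, 0], [0, 0, 0.7], 20], [[0, 0, 0], [0, 0, 0.3], 20], [[0, 0, 0], [0, 0, 0], 20], [[0, 0, 0], [0, 0, 0], 20]]}}

```text
time_s: 20.5
tool_pos: [0.5565, -0.0682, 0.1207]
eef_rot: [[0.089, 0.996, 0.001], [0.996, -0.089, -0.001], [-0.001, 0.001, -1.0]]
force: [-6.0, 0.3, 20.3]
gripper_width: 0.288
```

Run:
```python
from h import *
o=[]
for n,p in(('scene',[.556,-.1,.1]),('top',[.55,-.15,.1])):
    c=cam(n);u,v=map(int,proj(c,p));cr=c['frame'][max(v-45,0):v+45,max(u-60,0):u+60];o.append(cv2.resize(cr,(400,300),interpolation=cv2.INTER_CUBIC))
    W=pts(c).reshape(-1,3);W=W[~np.isnan(W[:,0])]
    for q in([.4597,-.3055],[.579,-.3186]):
        k=(np.hypot(W[:,0]-q[0],W[:,1]-q[1])<.02)&(W[:,2]>.09)&(W[:,2]<.112);print(n,q,k.sum(),np.median(W[k],0) if k.any() else '')
    if n=='top':
        k=(abs(W[:,0]-.563)<.03)&(abs(W[:,1])<.03)&(W[:,2]>.1)&(W[:,2]<.109); print('plate',k.sum())
cv2.imwrite('pics/end.png',np.hstack(o)[:,:,::-1]); s=manip.sense();print(s['time_s'],s['tool_pos'],s['force'],s['torque'],s['gripper_width']*87)
```

```text
scene [0.4597, -0.3055] 91 [ 0.45932766 -0.29518722  0.1039791 ]
scene [0.579, -0.3186] 0 
top [0.4597, -0.3055] 226 [ 0.45958661 -0.30484951  0.10383478]
top [0.579, -0.3186] 0 
plate 0
20.6 [ 0.5565094  -0.06817664  0.12071053] [-5.18171427  0.66413962 21.23625444] [ 0.08403312  1.34036764 -0.03140433] 25.5341336547034
```

View pics/end.png

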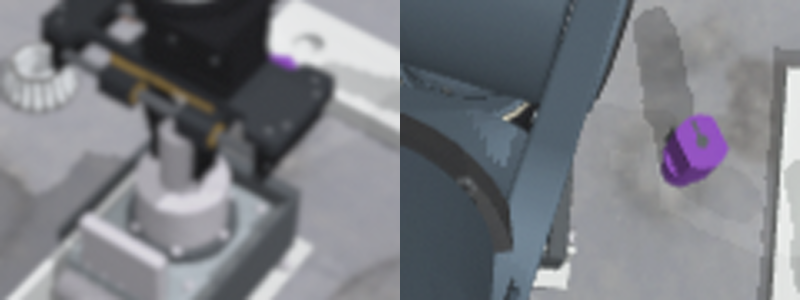

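The left image shows the shaft upright in the hub with its shoulder on the face. Its pocket in the stand is empty, and the two-key shaft still stands. A light 1 mm nudge in the push direction will check that the pallet is still against the stop.

>>> {"method": "move_arm", "body": {"deltas": [[[0, 0, 0], [-0.5, 0, 0], 20], [[0, 0, 0], [-0.5, 0, 0], 20], [[0, 0, 0], [0, 0, 0], 20]]}}

```text
time_s: 20.98
tool_pos: [0.5565, -0.0683, 0.1207]
eef_rot: [[0.089, 0.996, 0.001], [0.996, -0.089, 0.001], [0.001, 0.001, -1.0]]
force: [-4.5, 3.0, 21.4]
gripper_width: 0.295
```

>>> {"method": "move_arm", "body": {"deltas": [[[0, 0, 0], [-0.5, 0, 0], 20], [[0, 0, 0], [-0.5, 0, 0], 20], [[0, 0, 0], [0, 0, 0], 20], [[0, 0, 0], [0, 0, 0], 20]]}}

```text
time_s: 21.48
tool_pos: [0.5565, -0.0684, 0.1207]
eef_rot: [[0.089, 0.996, 0.001], [0.996, -0.089, 0.002], [0.002, 0.001, -1.0]]
force: [-4.0, 5.5, 21.7]
gripper_width: 0.298
```

```bash
python3 -c "
from station import manip
s=manip.sense();print(s['tool_pos'],s['force'],s['gripper_width']);print(manip.hand_in())"
```

```text
[ 0.55645662 -0.06843732  0.12068847] [-3.95151814  5.46023717 21.65009555] 0.29760531817079844
the job is handed in; nothing more can be done
None
```

I pushed the pallet up to the end stop, then put the single-key shaft into the hub with its key in the keyway. I handed in at 21.5 s, still gripping the shaft (60 N set) and pressing down.

**Last checks:**
- **Pallet:** during the push the tool stopped moving while the force rose to about 15 N. At the end a 2 mm nudge towards the stop, made through the shaft, moved the tool only about 0.2 mm at 5.5 N, so it should still be against the stop. I had no direct view of the contact at that point.
- **Shaft:** it stopped hard at TCP z = 0.1207, against 0.1209 predicted for the shoulder on the hub face, with about 22 N upward on the tool. The key went in without resistance, and the spring force built up as expected on the way down. The final picture shows the shaft in the hub.
- **Two-key shaft:** it is still standing in its pocket, and the other pocket is empty.
- **Disagreements:** the hub position from the top and wrist cameras differed by about 0.6–1.5 mm along the track. A sideways force of about 4–6 N remained across the track at the end. I corrected neither.

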